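# Bring the square canister to the front of the seasoning carousel and hold it there

## Robot

A 6-joint arm with a two-finger parallel gripper is mounted at the origin on the work surface. World frame = base frame: x ahead of the robot, y to its left, z up, the work surface at z = 0. Lengths are in m, angles in degrees, forces in N, time in s.
With the tool pointing down it reaches from about 0.25 to 0.725 m from the base axis. Payload 9.7 kg.
Tool frame: the origin (TCP) lies midway between the tips of the shut fingers; the grasp point (between the pads) lies bot.grasp_offset behind it (bot.grasp_offset is the distance from the TCP to the grasp point, in m); x points along the fingers, y is the direction in which the jaws open and shut, and the axes are right-handed (so a half turn about x gives the same grasp; the last joint's range is limited). The gripper opens to 85 mm and grips with 20 to 120 N. Pads are 22 mm wide; open, the fingers measure 114 mm over their backs; the gripper's body (76 mm by 85 mm) begins 54 mm behind the grasp point. The pads swing forward as they close: fully open they stand 13 mm farther back than shut.
Start: joints at [71.104, 4.979, 10.078, 95.1, 0, 90], TCP at [0.178, 0.52, 0.231] pointing down, gripper open.
Joint ranges: [-179.16, 179.16], [-48.56, 103.87], [-65.8, 70.77], [-126.05, 130.52], [-82.76, 87.17], [-180, 180]. Speed limits (degrees/s): [127.2, 127.2, 147.25, 180, 180, 180].

## Interface

Orientations are given as [roll, pitch, yaw] about the fixed x, y, z axes, in that order (R = Rz(yaw) Ry(pitch) Rx(roll)).
In Python, from workcell import status, camera, bot gives the robot as it stands.
- The arm moves only by the shell command python3 -m jog 'ROWS' [OPENING] [FORCE]. ROWS is text: rows parted by semicolons, each of 4 numbers parted by spaces: the shift along the tool's x, y, z in mm, then the turn about the tool's x in degrees. A call has exactly 8 rows; each row is the pose to reach, as a shift and turn from the pose commanded when the call began, along the tool's axes at that moment; what a row does not reach only later rows make up. A row lasts 1/8 s, in which the tool goes at most 62.5 mm and 10.7 degrees, less where a joint would pass 70% of its speed; a pose out of reach is approached as far as the arm can. A call with a gripper value outside its range is refused whole. OPENING is the opening, from 0 (shut) to 1 (fully open), set as the call begins (- or left out, the last holds). The fingers move at their own pace and stop on an object; FORCE is the grip in N (left out, the last holds). Time passes only in rows, so rows that repeat a pose let the fingers close, or fill a call up. It gives the time, the measured TCP pose, the force and the opening at its end, in the units of the state.
- status.get_obs(): the state, without advancing time (a new reading comes with each control period).
- camera(name): name is "scene" or "top"; returns a dict with "color" (400x640x3 uint8, red, green, blue), "vfov" (degrees; the focal length in pixels is half the picture's height over the tangent of half this angle, whatever the lens; pixels are square), "cx", "cy" (the principal point, pixels), "rvec" (rotation vector, rad) and "tvec" (3), from world to camera coordinates, as OpenCV has them. Camera axes: x right, y down, z forward; pixel columns grow to the right and rows downward; lengths in m; the calibration is good to about 2 mm. A picture is of the moment at which its call begins. There is no depth.
- bot.job_done(): hands the job in, once; it reports no verdict.
The state is a dict: "time": time; "q": joint angles; "qd": joint speeds; "joint_efforts": joint torques, N m; "ee_pos": TCP position; "tcp_rot": TCP orientation; "wrist_force": force on the tool from outside, world axes, zero at the start; "torque": the same for the moment, N m; "opening": finger opening in m.
Only numpy, scipy, OpenCV 4.12 (cv2) and the standard library are available. Lean on these libraries where they do the work, as an engineer would, in place of code of your own. Each camera call takes 0.05 s, during which the arm holds its last target. There are 200 camera calls.

## Task

On the seasoning carousel, gently turn the tray, either way round, until its one square canister stands squarely in front, in line with the pointer on the fixed foot. Keep the tray still there: the program finishes while the gripper is still firmly closed on the carousel's centre handle, so do not let go at the end. Leave everything else on the worktop where it stands.

Things in the scene. Friction and masses are not known exactly. Their poses are not given: they have to be found in the camera images.
- carousel_base: Fixed dark steel foot of the carousel, a disc 200 mm across, 16 mm high. Origin on the turning axis, at worktop height; z up. Its own -x axis is the carousel's front: there a flat arrow-shaped pointer (10 mm high) sticks out along the worktop. The foot stands anywhere in a patch of 70 by 300 mm, its front up to 35 degrees either way from facing the robot.
- front_mark (a point): Tip of the arrow-shaped pointer of the foot, 195 mm from the turning axis, 10 mm above the worktop. It does not move; the tray (260 mm across) covers the inner part of the arrow.
- carousel: The turning tray, a black disc 260 mm across, top 30 mm above the worktop, with its containers and handle. Origin on the turning axis at worktop height, z up, -x towards the square canister: when its x axis matches that of the foot, the canister is exactly in front. It starts 45 to 180 degrees off, either way. The shorter way round is always free; light friction of about 0.05 N m, no detents, no spring: it stays where it is left.
- canister (a point): Centre of the top of the square steel canister on the tray: 52 mm square, 105 mm high, flat 56 mm square lid; the top is 135 mm above the worktop, 90 mm from the turning axis. Fixed to the tray, as are five round domed shakers (56 mm across, 90 mm high, tops at 120 mm) at 60 degree steps on the same circle.
- handle (a point): Centre handle, a brown wooden bar 80 mm long, 18 mm wide, 40 mm high on a 24 mm thick post, fixed to the tray. This point is the middle of the bar, on the turning axis, 160 mm above the worktop (bar spans 140 to 180 mm, above all containers on the tray). The bar runs along the x axis of the tray, so it lies in line with the square canister. Grasp it across its width from above.
- spare_canister: Loose square canister of the same kind (52 mm square, 105 mm high) standing on the worktop, not on the carousel. Bystander. Origin under its middle.
- spare_shaker: Loose round shaker, 56 mm across, 90 mm high, standing on the worktop. Bystander. Origin under its middle.
- oil_bottle: Green glass bottle, 60 mm across, 190 mm high. Bystander. Origin under its middle.
- mixing_bowl: Steel bowl, 150 mm across, 60 mm high. Bystander. Origin under its middle.
- cup: Steel cup, 76 mm across, 85 mm high. Bystander. Origin under its middle.
- wrench: Wrench lying flat. Bystander. Origin at its underside.
- screwdriver: Screwdriver lying flat. Bystander. Origin at its underside.

How it is judged:
By the outcome, as a careful person would: the job done as asked, in the order asked, and still so for the second after the job is handed in, while the arm keeps its last pose, push and grip.
It also fails if it takes over 64 s, if anything falls off the work surface, if the arm or the gripper's body presses on something with over 40 N, if the wrist force passes 120 N, or if a joint passes its speed limit or range.

## Working session

There is one attempt and no reset: what is moved stays moved. The work goes in short steps, Python scripts to look and compute and a shell command to move; the robot and the scene stay as the last step left them, time stands still between calls to the robot, and variables do not carry over. Pictures are saved under pics/ and viewed, about 8 in all and at most 12, crops included, and the job is handed in when it is done.

```bash
mkdir -p pics; ls; python3 - <<'E'
from workcell import status,camera,bot
import cv2
print(status.get_obs(), bot.grasp_offset)
for n in("scene","top"):
    c=camera(n); cv2.imwrite(f"pics/{n}0.png",c["color"][:,:,::-1]); print({k:v for k,v in c.items() if k!="color"})
E
```

```text
pics
{'time': 0.0, 'q': array([ 7.11045605e+01,  5.01138551e+00,  1.00335045e+01,  9.51004203e+01,
       -4.48072001e-04,  9.00017609e+01]), 'qd': array([0.10581524, 0.12080497, 0.00192269, 0.0012518 , 0.02424229,
       0.0367552 ]), 'joint_efforts': array([ 9.10553317e-04, -5.20390821e+01,  4.64800715e+01,  1.62268127e-02,
       -2.44729936e-04,  4.23541053e-06]), 'ee_pos': array([0.17803713, 0.52013212, 0.23057184]), 'tcp_rot': array([ -89.67037317,   89.92169738, -108.56757327]), 'wrist_force': array([0.39308928, 1.02776386, 0.31841881]), 'torque': array([-0.03390348,  0.00288614,  0.03377284]), 'opening': 0.08519120238384853} 0.0187
{'vfov': 55.531120397703084, 'cx': 321.5454827586799, 'cy': 204.14786877026685, 'rvec': array([ 1.69974233,  2.03726678, -0.67583553]), 'tvec': array([ 0.09644784, -0.37193389,  1.49116215])}
{'vfov': 44.504378033189106, 'cx': 318.39183593760293, 'cy': 199.49788340693613, 'rvec': array([ 2.16196558, -2.15623869,  0.09909489]), 'tvec': array([0.01818861, 0.56714468, 1.54622578])}
```

View pics/scene0.png

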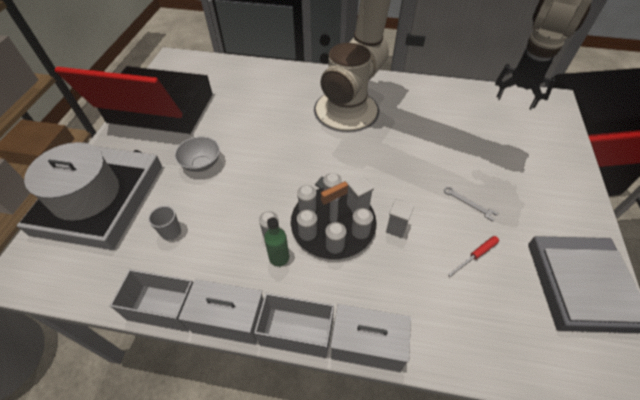

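View pics/top0.png

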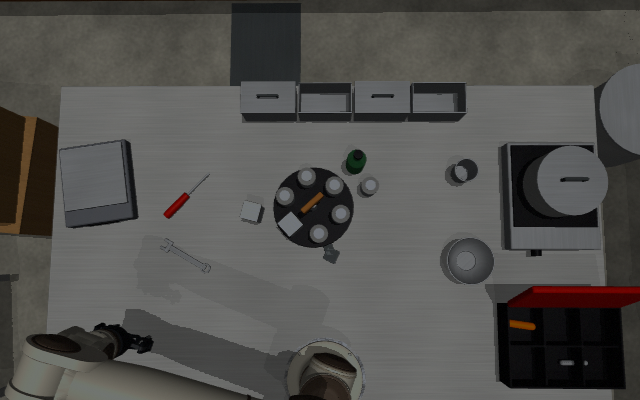

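The scene view has the carousel near (335,220). In the top view, the handle is at about (312,203), the tray's square canister at (290,224) and the pointer at (331,254). I'll zoom in on both for pixel picks.

```bash
python3 - <<'E'
import cv2,numpy as np
a=cv2.imread("pics/top0.png")[160:270,265:365]; b=cv2.imread("pics/scene0.png")[165:265,285:385]
f=lambda i:cv2.resize(i,None,fx=5,fy=5,interpolation=cv2.INTER_CUBIC)
cv2.imwrite("pics/ztop.png",cv2.convertScaleAbs(f(a),alpha=1.6)); cv2.imwrite("pics/zsc.png",cv2.convertScaleAbs(f(b),alpha=1.6))
E
```

```text
(no output)
```

View pics/ztop.png

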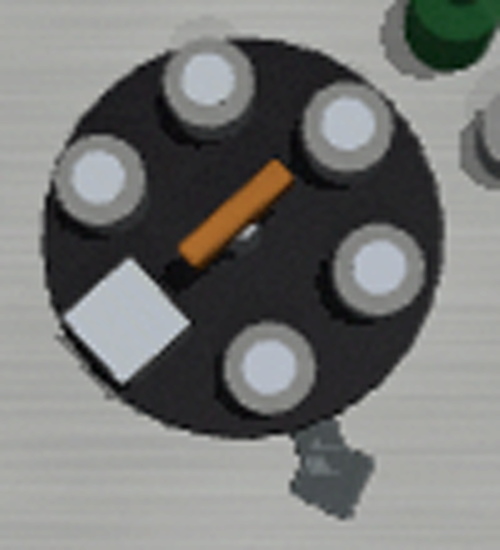

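View pics/zsc.png

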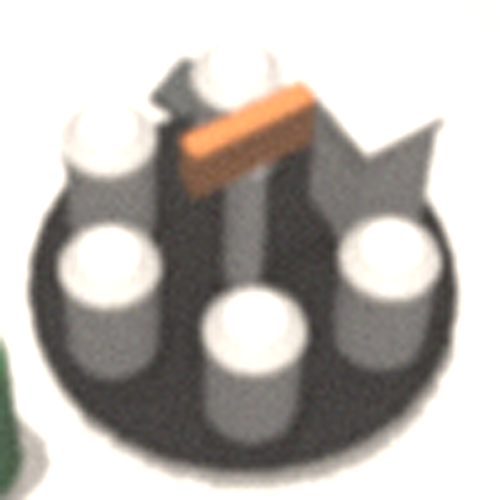

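```bash
cat > h.py <<'E'
import numpy as np,cv2
CAL={"scene":(55.531120397703084,321.5454827586799,204.14786877026685,[1.69974233,2.03726678,-0.67583553],[0.09644784,-0.37193389,1.49116215]),
"top":(44.504378033189106,318.39183593760293,199.49788340693613,[2.16196558,-2.15623869,0.09909489],[0.01818861,0.56714468,1.54622578])}
def K(n):
    v,cx,cy,r,t=CAL[n]; f=200/np.tan(np.radians(v/2))
    return np.array([[f,0,cx],[0,f,cy],[0,0,1]]),cv2.Rodrigues(np.array(r))[0],np.array(t)
def atz(n,uv,z):
    k,R,t=K(n); c=-R.T@t; d=R.T@np.linalg.solve(k,[*uv,1]); return c+d*(z-c[2])/d[2]
def tri(a,b):
    P=[K(n)[0]@np.c_[K(n)[1],K(n)[2]] for n in("top","scene")]
    X=cv2.triangulatePoints(*P,np.array(a,float),np.array(b,float))[:,0]; return X[:3]/X[3]
def crop(p,off,s=5): return (np.array(p,float)+.5)/s-.5+off
def proj(n,X):
    k,R,t=K(n); p=k@(R@np.array(X)+t); return p[:2]/p[2]
E
python3 - <<'E'
from h import *
T=lambda p:crop(p,(265,160)); S=lambda p:crop(p,(285,165))
ang=lambda d:np.degrees(np.arctan2(d[1],d[0]))
for a,b in[((236,213),(249,121)),((284,169),(186,150)),((187,256),(308,91))]: print("bar tri",tri(T(a),S(b)))
e1,e2=atz("top",T((284,169)),.18),atz("top",T((187,256)),.18); print("bar",(e1+e2)/2,ang(e2-e1),np.linalg.norm(e2-e1))
c=atz("top",T((242.5,238)),.03); print("tray",c, np.linalg.norm(atz("top",T((42,238)),.03)-atz("top",T((443,238)),.03)))
L=[atz("top",T(p),.135) for p in((130,258),(190,322),(123,385),(64,320))]; m=np.mean(L,0)
ax=(e1+e2)/2*.5+c*.5
print("lid",m,ang(m-ax),np.linalg.norm((m-ax)[:2]),np.linalg.norm(L[0]-L[1]),ang(L[2]-L[1]),ang(L[3]-L[0]),ang(L[0]-L[1]))
t=atz("top",T((345,518)),.01); print("tip",t,ang(t-ax),np.linalg.norm((t-ax)[:2]))
s=np.mean([atz("top",T(p),.01) for p in((293,488),(375,462))],0); print("shoulder",s,ang(s-ax),np.linalg.norm((s-ax)[:2]),ang(t-s))
E
```

```text
bar tri [0.54359168 0.03683137 0.1747217 ]
bar tri [0.56962017 0.00809723 0.17540594]
bar tri [0.51815042 0.06531829 0.17610849]
bar [0.54340365 0.03681775 0.18      ] 132.21450274200458 0.07609428115412742
tray [0.54216249 0.03666624 0.03      ] 0.2584673709707781
lid [0.48235293 0.10307813 0.135     ] 132.33253899440265 0.08973452621459205 0.05287373398421196 133.4962403604577 133.59740866874867 43.43957687947222
tip [ 0.36300662 -0.0296986   0.01      ] -159.71702716445878 0.19166096189583454
shoulder [ 0.39051338 -0.02260493  0.01      ] -158.70671285777854 0.16342617954606015 -165.53916058530993
```

Checks against the text: the bar is about 176 mm high and 76 mm long, the tray is 258 mm across, the lid radius is 89.7 mm and the tip radius is 192 mm. The canister sits at about 132.4° and the pointer at about 200°, so it needs roughly +68°. Next I'll refine the pointer angle by segmentation and work out the moves.

```bash
cat > mv.py <<'E'
from h import *
from scipy.spatial.transform import Rotation as Ro
from workcell import status
def plan(target,yaw=None):
    o=status.get_obs(); R=Ro.from_euler("xyz",o["tcp_rot"],degrees=True).as_matrix()
    print("t",o["time"],"pos",o["ee_pos"],"jaw ang",np.degrees(np.arctan2(R[1,1],R[0,1])),"toolx",R[:,0],"q",o["q"].round(1),"F",o["wrist_force"].round(1),"M",o["torque"].round(2),"open",o["opening"])
    print("shift mm",(R.T@(np.array(target)-o["ee_pos"])*1e3).round(1))
E
python3 - <<'E'
from mv import *
plan([.543,.0367,.25])
im=cv2.imread("pics/top0.png").astype(float)
# brown-bar segmentation
b=(im[:,:,2]-im[:,:,0]>50); b[:, :290]=0;b[:,335:]=0;b[:190]=0;b[215:]=0
ys,xs=np.nonzero(b); P=np.array([atz("top",p,.18)[:2] for p in zip(xs,ys)]); m=P.mean(0)
v=np.linalg.eigh(np.cov(P.T))[1][:,1]; print("bar seg",len(xs),m,np.degrees(np.arctan2(v[1],v[0]))%180)
# pointer
np.set_printoptions(linewidth=200)
print(im[240:268,318:346].mean(2).astype(int))
E
```

```text
t 0.1 pos [0.17804522 0.52017149 0.23065031] jaw ang 71.10517418578598 toolx [-3.84220672e-04 -1.12439702e-03 -9.99999294e-01] q [71.1  5.  10.  95.1 -0.  90. ] F [ 1.  -0.4 -0.1] M [-0.03 -0.02  0.04] open 0.08535537543218746
shift mm [ -18.9 -339.3  501.9]
bar seg 144 [0.54356957 0.03672353] 132.5705017555885
[[ 82  80  81  82  82  81  68  25  26  24  25  24  25  24  23  25  22  18  59 106 106 106 106 106 105 106 105 104]
 [ 81  80  81  81  80  54  23  24  25  24  23  25  24  25  24  27  62 105 105 104 105 105 105 105 105 105 105 105]
 [ 68  63  50  44  25  24  25  24  24  25  24  25  25  21  12  49 105 105 105 105 105 105 105 105 104 104 104 104]
 [ 12  25  24  26  24  23  25  25  25  24  25  17  16  38 105 105 105 105 105 104 104 104 105 104 104 104 104 103]
 [ 25  25  25  24  24  25  25  26  22  13  29  49  49  53  66 105 106 105 105 106 106 105 106 106 106 105 106 105]
 [ 23  24  24  24  23  23  16  11  26  47  47  49  49  49  59 106 106 105 105 105 105 106 105 105 104 105 104 105]
 [ 19  13  11  24  35  21  35  47  46  47  46  48  49  48  57 107 107 107 107 107 106 106 105 106
[... 1733 characters left out ...]
 105 106]
 [107 107 107 107 106 106 107 107 107 106 107 102  52  49  52  49  49  61 104 104 104 104 104 104 104 104 103 104]
 [109 108 108 107 107 107 108 108 108 108 108 107 107 104  76  47  72  81 106 107 106 105 107 106 105 105 106 105]
 [107 108 107 108 107 107 108 107 107 108 107 107 107 107 107 107 107 107 106 106 106 106 106 106 105 105 104 105]
 [105 105 106 106 105 105 105 105 105 105 106 105 105 104 104 104 104 104 104 104 104 104 104 104 103 104 104 103]
 [107 107 108 108 109 108 108 108 108 108 107 108 107 108 107 107 107 107 107 107 107 107 107 107 107 106 106 107]
 [107 106 107 107 107 107 107 106 105 105 105 106 106 105 106 105 106 105 106 105 104 104 104 103 104 104 104 104]]
```

```bash
python3 -m jog '-20 -15 22 0; -20 -40 60 0; -20 -65 97 0; -20 -92 136 0; -20 -119 176 0; -20 -146 215 0; -20 -165 243 0; -20 -170 251 0' 1 60
python3 -m jog '0 -15 22 2; 0 -40 60 6; 0 -65 97 10; 0 -92 136 15; 0 -119 176 20; 0 -146 215 25; 0 -165 243 28; 0 -169 250 28.5'
python3 - <<'E'
from mv import *
plan([.543,.0367,.25])
ax=np.array([.5432,.0367])
W=lambda p:atz("top",p,.01)[:2]
r=np.array([W((x,y)) for y,x in zip(range(254,263),[338.9,338.2,337.8,337.2,337,336.5,336.3,335.3,335.2])])
l=np.array([W((x,y)) for y,x in zip(range(259,264),[324,325.7,328,329.6,331.8])])
def line(P):
    m=P.mean(0); return m,np.linalg.svd(P-m)[2][0]
(a,u),(b,v)=line(r),line(l); s=np.linalg.solve(np.c_[u,-v],b-a); t=a+s[0]*u
g=lambda d:np.degrees(np.arctan2(d[1],d[0]))%360
print("tip",t,np.linalg.norm(t-ax),g(t-ax),"edges",g(u),g(v))
E
```

```text
time: 1.1
ee_pos: [0.3613, 0.2769, 0.2511]
tcp_rot: [-108.7, 90.0, -127.8]
wrist_force: [0.4, -0.0, -0.2]
opening: 0.0854
time: 2.1
ee_pos: [0.543, 0.0367, 0.2504]
tcp_rot: [-134.0, 89.9, 178.5]
wrist_force: [-0.7, 0.5, 0.8]
opening: 0.0854
t 2.1 pos [0.54302533 0.03668891 0.25042025] jaw ang 42.494737757125385 toolx [-1.33956092e-03  3.43266559e-05 -9.99999102e-01] q [ 3.9  4.7 12.  97.3  0.  51.4] F [-0.7  0.5  0.8] M [ 0.05  0.04 -0.01] open 0.0853819086350214
shift mm [ 0.4 -0.  -0. ]
tip [ 0.35976524 -0.03132791] 0.19564280673888315 200.34760806899519 edges 155.4099922788546 243.26124184203235
```

Tip radius is 195.6 mm against the given 195 mm, at 200.3°. Now I'll go down and grip.

```bash
python3 -m jog '12 0 0 0; 27 0 0 0; 43 0 0 0; 59 0 0 0; 75 0 0 0; 90 0 0 0; 101 0 0 0; 106 0 0 0'
python3 -m jog '0 0 0 0; 0 0 0 0; 0 0 0 0; 0 0 0 0; 0 0 0 0; 0 0 0 0; 0 0 0 0; 0 0 0 0' 0 60
python3 - <<'E'
from mv import *
plan([.543,.0367,.145])
E
```

```text
time: 3.1
ee_pos: [0.5422, 0.0373, 0.1445]
tcp_rot: [-126.9, 90.0, -174.3]
wrist_force: [-0.6, 1.0, 0.1]
opening: 0.0852
time: 4.1
ee_pos: [0.5433, 0.0381, 0.1459]
tcp_rot: [75.2, 89.8, 27.8]
wrist_force: [5.6, 5.2, 1.1]
opening: 0.017
t 4.1 pos [0.54334374 0.03814291 0.14592297] jaw ang 42.6429565054975 toolx [ 0.00248442  0.00131037 -0.99999606] q [ 4.   3.2 -1.2 85.4  0.1 51.3] F [5.6 5.2 1.1] M [ 0.55 -0.48 -0.  ] open 0.01695815096223941
shift mm [ 0.9 -1.2  0.8]
```

```bash
python3 -m jog '0 0.5 0 -0.5; 0 1 0 -2; 0 1.3 0 -4.5; 0 1.3 0 -8; 0 1.3 0 -12; 0 1.3 0 -16; 0 1.3 0 -20; 0 1.3 0 -23'
python3 - <<'E'
from mv import *
plan([.543,.0367,.145])
E
```

```text
time: 5.1
ee_pos: [0.543, 0.0377, 0.1459]
tcp_rot: [-62.7, 89.9, -87.0]
wrist_force: [-1.2, -1.4, 6.6]
opening: 0.0178
t 5.1 pos [0.54302846 0.03772964 0.14589991] jaw ang 65.74442256808311 toolx [ 4.97546135e-05 -9.46396782e-04 -9.99999551e-01] q [ 4.   3.3 -1.1 85.6 -0.1 28.3] F [-1.2 -1.4  6.6] M [-0.48  0.43 -0.07] open 0.01780462096678371
shift mm [ 0.9 -0.9  0.4]
```

Forces are small and the jaw angle has turned by 23°. Another 44.7° to go.

```bash
python3 -m jog '0 0 0 -2; 0 0 0 -5; 0 0 0 -8; 0 0 0 -12; 0 0 0 -16; 0 0 0 -20; 0 0 0 -23; 0 0 0 -25'
python3 -m jog '0 0 0 -2; 0 0 0 -5; 0 0 0 -9; 0 0 0 -13; 0 0 0 -16; 0 0 0 -18; 0 0 0 -19.3; 0 0 0 -19.7'
python3 - <<'E'
from mv import *
from workcell import camera
plan([.543,.0367,.145])
f=lambda i:cv2.resize(i,None,fx=5,fy=5,interpolation=cv2.INTER_CUBIC)
for n,(x,y) in{"top":(265,160),"scene":(285,155)}.items():
    im=camera(n)["color"][:,:,::-1].copy(); cv2.imwrite(f"pics/{n}1.png",im)
    cv2.imwrite(f"pics/z{n}1.png",cv2.convertScaleAbs(f(im[y:y+110,x:x+100]),alpha=1.6))
E
```

```text
time: 6.1
ee_pos: [0.5429, 0.0372, 0.1459]
tcp_rot: [-93.6, 89.9, -92.9]
wrist_force: [-3.1, -4.4, 5.3]
opening: 0.0172
time: 7.1
ee_pos: [0.543, 0.0368, 0.1459]
tcp_rot: [-107.7, 89.8, -87.4]
wrist_force: [-2.3, -6.3, 6.0]
opening: 0.0176
t 7.1 pos [0.54304075 0.03680183 0.14591758] jaw ang 110.31265276344976 toolx [ 1.22163777e-04 -2.66971957e-03 -9.99996429e-01] q [  4.    3.3  -1.1  85.6  -0.2 -16.4] F [-2.3 -6.3  6. ] M [-1.37  0.42 -0.01] open 0.017575911395830812
shift mm [ 0.9 -0.1 -0.1]
```

View pics/ztop1.png

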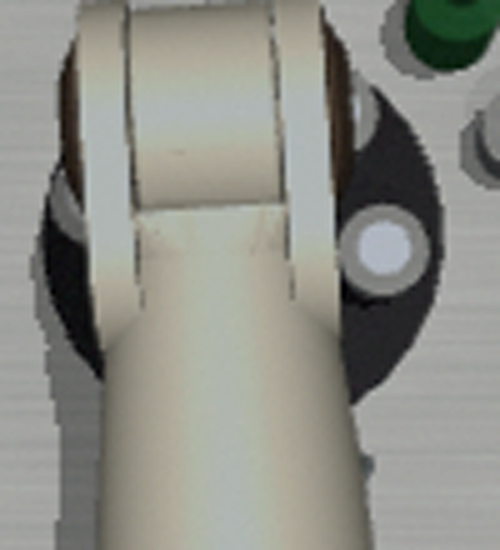

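View pics/zscene1.png

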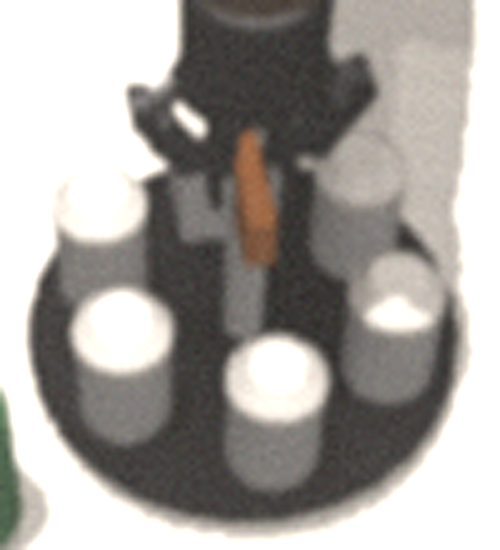

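The top view shows the shaker at crop (385,248), with the arm covering the rest. The scene view shows the bar gripped and three near shakers at crop (122,335), (277,375) and (393,295). I'll work out the tray angle from these.

```bash
python3 - <<'E'
from h import *
ax=np.array([.5431,.0367])
def g(n,p,off,z=.12):
    d=atz(n,crop(p,off),z)[:2]-ax; return round(np.degrees(np.arctan2(d[1],d[0]))%360,1),round(np.linalg.norm(d)*1e3,1)
T=(265,160)
print("top before",[g("top",p,T,z) for z in (.12,) for p in((208,80),(347,125),(378,267),(267,367),(99,178))])
print("top after",g("top",(384,248),T))
S0=(285,165);S1=(285,155)
print("scene before",[g("scene",p,S0) for p in((110,258),(253,322),(390,250))])
print("scene after",[g("scene",p,S1) for p in((122,327),(277,373),(397,290))])
# bar ends, near end top mid / bottom corners
print("bar top scene", [atz("scene",crop(p,S1),.18) for p in((250,132),(259,232))])
E
```

```text
top before [(np.float64(12.3), np.float64(89.9)), (np.float64(312.4), np.float64(89.2)), (np.float64(252.5), np.float64(88.7)), (np.float64(191.4), np.float64(89.1)), (np.float64(72.2), np.float64(89.5))]
top after (np.float64(260.3), np.float64(89.6))
scene before [(np.float64(315.2), np.float64(92.1)), (np.float64(11.5), np.float64(94.4)), (np.float64(69.1), np.float64(91.4))]
scene after [(np.float64(323.8), np.float64(94.8)), (np.float64(19.1), np.float64(96.2)), (np.float64(74.0), np.float64(92.0))]
bar top scene [array([0.52068134, 0.03372093, 0.18      ]), array([0.58745587, 0.04930005, 0.18      ])]
```

From the visible shaker the canister is now at 200.3°, and the commanded turn puts it at about 200. The pointer is at 200.3°. I'll hold for one second, confirm it is at rest, and hand in.

```bash
python3 -m jog '0 0 0 0; 0 0 0 0; 0 0 0 0; 0 0 0 0; 0 0 0 0; 0 0 0 0; 0 0 0 0; 0 0 0 0' 0 60
python3 - <<'E'
from mv import *
from workcell import camera,bot
plan([.543,.0367,.145])
a=camera("top")["color"].astype(int)[:,:,::-1]
b,z=cv2.imread("pics/top1.png").astype(int),cv2.imread("pics/top0.png").astype(int)
print("tray moved px since:",(abs(a-b).max(2)[160:270,265:365]>25).sum())
# bystanders: change vs start in boxes (px)
for n,(x,y,w,h) in dict(spare_can=(238,198,27,28),spare_shaker=(358,174,24,26),bottle=(344,146,26,30),bowl=(444,235,54,52),cup=(444,155,40,34),screwdriver=(160,168,54,52)).items():
    print(n,(abs(a-z).max(2)[y:y+h,x:x+w]>30).sum())
bot.job_done()
E
```

```text
time: 8.2
ee_pos: [0.543, 0.0368, 0.1459]
tcp_rot: [-109.9, 89.8, -89.6]
wrist_force: [-2.9, -7.3, 7.1]
opening: 0.0174
t 8.2 pos [0.5430175  0.03678888 0.14588976] jaw ang 110.29154823200325 toolx [ 1.78794678e-05 -2.68181966e-03 -9.99996404e-01] q [  4.    3.3  -1.1  85.6  -0.2 -16.3] F [-2.9 -7.3  7.1] M [-1.34  0.34  0.07] open 0.017359563983663843
shift mm [ 0.9 -0.1 -0. ]
tray moved px since: 2
spare_can 0
spare_shaker 0
bottle 0
bowl 0
cup 0
screwdriver 0
the job is handed in; nothing more can be done
```

I gripped the centre handle from above at 60 N and turned the tray gently by about 67.7°, the shorter way. The job was handed in at about 8.2 s with the gripper still closed on the handle.

**Alignment:** By the last checks the canister stands at about 200.0–200.3°. The pointer tip is at 200.3°, measured 195.6 mm from the axis against the given 195 mm. The direction taken from the edges of the pointer's arrowhead read 199.3°, about 1° off the tip. I trusted the tip.

**What was not seen directly:** The arm hid the canister and pointer in the final top view, so the final angle comes from one visible shaker and the jaw angle. The scene-camera shaker angles were up to about 6° off and did not agree with each other even before the turn, so I used only the top view.

**Stillness and surroundings:**
- **Tray and grip:** The tray was at rest. The wrist forces I read stayed under about 11 N, and the gripper held at a 17 mm opening on the 18 mm bar.
- **Loose items:** The spare canister, spare shaker, bottle, bowl, cup and screwdriver showed no change in the top view. I did not check the wrench.

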